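# Turn the sorting card and weigh it down

### The arm

A 6-joint arm with a two-finger parallel gripper is mounted at the origin on the work surface. World frame = base frame: x ahead of the robot, y to its left, z up, the work surface at z = 0. Lengths are in mm, angles in rad, forces in N, time in s.
With the tool pointing down it reaches from about 275 to 750 mm from the base axis. Payload 10.2 kg.
Tool frame: the origin (TCP) lies midway between the tips of the shut fingers; the grasp point (between the pads) lies 19 mm behind it; y points along the fingers, z is the direction in which the jaws open and shut, and the axes are right-handed (so a half turn about y gives the same grasp; the last joint's range is limited). The gripper opens to 85 mm and grips with 20 to 120 N. Pads are 22 mm wide; open, the fingers measure 114 mm over their backs; the gripper's body (76 mm by 85 mm) begins 54 mm behind the grasp point. The pads swing forward as they close: fully open they stand 13 mm farther back than shut.
Start: joints at [-1.338, 0.313, 1.498, -0, 1.331, -0.223], TCP at [231.084, -471.414, 231.294] pointing down, gripper open.
Joint ranges: [-2.94, 2.94], [-0.97, 2.17], [0.19, 2.56], [-1.23, 4.37], [0.02, 3.11], [-2.88, 2.88]. Speed limits (rad/s): [2.39, 2.39, 3.01, 3.14, 3.14, 3.14].

### API

Orientations are given as a unit quaternion [w, x, y, z].
In Python, from rig import ctrl gives the robot as it stands.
- The arm moves only by the shell command python3 -m inch 'ROWS' [OPENING] [FORCE]. ROWS is JSON, one flat list of numbers, 6 for each row, row after row: the shift along the tool's x, y, z in cm, then the turn, a rotation vector about the tool's x, y, z in rad. A call has 1 to 8 rows; each row is the pose to reach, as a shift and turn from the pose commanded when the call began, along the tool's axes at that moment; what a row does not reach only later rows make up. A row lasts 1/12 s, in which the tool goes at most 41.7 mm and 7.16 degrees, less where a joint would pass 70% of its speed; a pose out of reach is approached as far as the arm can. A call with a gripper value outside its range is refused whole. OPENING is the gripper command: -1 is fully open, 1 is shut, values between are in proportion, set as the call begins (- or left out, the last holds). The fingers move at their own pace and stop on an object; FORCE is the grip in N (left out, the last holds). Time passes only in rows, so rows that repeat a pose let the fingers close. It gives the time, the measured TCP pose, the force and the opening at its end, in the units of the state.
- ctrl.sense(): the state, without advancing time (a new reading comes with each control period).
- ctrl.capture(name): name is "scene" or "top" or "wrist"; returns the picture (400x640x3 uint8, red, green, blue); there is no depth.
- ctrl.get_calibration(name): a dict with "fx", "fy", "cx", "cy" (pixels), "world_to_cam" (4x4, takes a point from world to camera coordinates). Camera axes: x right, y down, z forward; pixel columns grow to the right and rows downward; lengths in mm; the calibration is good to about 2 mm. The wrist camera is an equidistant fisheye: a pixel r from the principal point sees the ray r / f radians off the axis. A picture is of the moment at which its call begins: read the wrist's pose just before it. get_calibration takes no time and is no camera call; for the wrist camera it gives the pose at the moment of the call.
- ctrl.finish_job(): hands the job in, once; it reports no verdict.
Trained networks look in the newest picture that a camera, given by its name, has taken for a name from the list of things; names that differ only in an ending like _2 or _b are one class to them, and where a whole thing is asked for, a point or a joint stands for the part that bears it (a point fixed in the world has none). Each returns a list of dicts, best first, with "score" (0 to 1); they miss things now and then, are a little off and sometimes report something else, mostly with a low value. They report only what shows in the picture. A call takes as long as a camera call. They do not tell look-alikes from the thing itself.
- ctrl.search_frame(thing, camera): "uv" ([column, row] in pixels, amid what is visible of it).
The state is a dict: "time_s": time; "joints": joint angles; "dq": joint speeds; "tau": joint torques, N m; "eef_pos": TCP position; "ee_rot": TCP orientation; "force": force on the tool from outside, world axes, zero at the start; "wrist_torque": the same for the moment, N m; "grip_width": opening from 0.0 (shut) to 1.0 (fully open).
Only numpy, scipy, OpenCV 4.12 (cv2) and the standard library are available. Lean on these libraries where they do the work, as an engineer would, in place of code of your own. Each camera call takes 0.05 s, during which the arm holds its last target.

### The job

The packing bench changes over from dark to amber sweets: turn the top card of the sorting book (the one with the orange tab) over across the rings, so that its amber side lies face up on the left. Then lay the steel bar along that card's plain outer margin, not on the picture, so that it holds the card flat; set the bar down rather than dropping it. Leave the next card (green tab) lying where it is, and do not disturb the tin, its lid or the scoop.

Things in the scene. Friction and masses are not known exactly. Their poses are not given: they have to be found in the camera images.
- book: Sorting book: A5 two-ring binder, dark green covers, lying open, fixed to the bench. Origin: middle of the spine, on the bench; x along the spine (away from the robot at yaw 0), y to the left page, z up. Covers 226 mm along x, 190 mm to either side in y, 3 mm thick. Fixed card piles reach 158 mm either side: right 19.5 mm high, left 21.5 mm; their red and blue tabs stand at x = +65, left also -65 mm.
- card_axis (a point): Point on the ring axis at mid length of the book, 24 mm above the bench; all cards turn about this line, parallel to the book's x. The two steel rings (38 mm across, at x = -40 and +40 mm) stand up to 45 mm above the bench.
- card (a joint): Turning angle of the top card, rad: 0 flat on the right, 1.57 upright, 3.14 flat on the left; starts 0.10 to 0.25 off the pile. Its crease is springy: left alone it rests 0.08 to 0.27 rad off flat on either side; turned more than 0.2 rad past upright it sinks slowly by itself. A light touch on the edge (0.2 N) presses it flat, but it springs up again unless weighed down.
- card_tab (a point): Middle of the outer edge of the top card's orange tab, 178 mm from the ring axis. The card is a stiff board 210 mm along the spine, 2.5 mm thick, 82 g, from 10 to 158 mm off the axis, dark sweets on its face, amber on its back. The tab is 45 mm long, centred on book x = 0, and sticks out 20 mm; below it is free space down to the cover, 3 mm above the bench.
- card_margin (a point): Middle of the plain margin on the top card's back (amber side), on its surface, 136 mm from the ring axis; x along the spine. The blank margin runs from 114 mm to the outer edge at 158 mm, the picture from 28 to 114 mm. With the card flat on the left this face is up, 24 mm above the bench.
- next_card (a joint): Turning angle of the next card, lying just below (4 mm lower) on the right, same sense; starts at 0, flat, and is to be left there. Same board, without spring.
- next_tab (a point): Middle of the outer edge of the next card's green tab, 178 mm from the ring axis, at book x = -65 mm; same tab size.
- bar: Page weight: loose steel bar with a dark rubber sole, 150 x 22 x 18 mm high, about 360 g, lying on the bench to the left or to the right of the book. Origin: centre of its underside; x along its length.
- tin: Bystander: open round black tin with sweets, 84 mm across, 31 mm high, on the bench on the other side of the book from the bar. Origin: centre of its underside.
- tin_lid: Bystander: black tin lid lying flat, 88 mm across, 14 mm high. Origin: centre of its underside.
- scoop: Bystander: aluminium sweets scoop, about 200 mm long, 70 mm wide, up to 35 mm high. Origin: underside near the middle; x from handle end (-103 mm) to mouth (+95 mm).
There are look-alikes about, which are no part of the job. Several things have the shape of the bar; the one meant has the colours described above.

How it is judged:
By the outcome, as a careful person would: the job done as asked, in the order asked, and still so for the second after the job is handed in, with the robot touching nothing.
It also fails if it takes over 54 s, if anything falls off the work surface, if the arm or the gripper's body presses on something with over 40 N, if the wrist force passes 120 N, or if a joint passes its speed limit or range.

## Working session

There is one attempt and no reset: what is moved stays moved. The work goes in short steps, Python scripts to look and compute and a shell command to move; the robot and the scene stay as the last step left them, time stands still between calls to the robot, and variables do not carry over. Pictures are saved under pics/ and viewed, and the job is handed in when it is done.

```bash
ls; mkdir -p pics; python3 - <<'E'
from rig import ctrl
import cv2
s=ctrl.sense();print(s)
for n in("scene","top","wrist"):
    im=ctrl.capture(n);cv2.imwrite(f"pics/{n}0.png",im[:,:,::-1]);c=ctrl.get_calibration(n);print(n,{k:(v if not hasattr(v,'tolist') else v.tolist()) for k,v in c.items()})
    for t in ["book","card_tab","next_tab","bar","tin","tin_lid","scoop"]:
        r=ctrl.search_frame(t,n) if n=="top" else []
        print(t,r) if r else 0
E
```

```text
pics
{'time_s': 0.0, 'joints': array([-1.33840717e+00,  3.13451959e-01,  1.49846527e+00,  4.12146494e-06,
        1.33098818e+00, -2.23405612e-01]), 'dq': array([ 0.00073649,  0.00041665,  0.0007134 , -0.00198236,  0.00192395,
        0.00131786]), 'tau': array([-1.33835616e-03, -4.12268257e+01, -2.59746248e+01, -2.91866982e-04,
        4.08960390e-03,  2.89479246e-06]), 'eef_pos': array([ 231.01736716, -471.14584918,  230.72346245]), 'ee_rot': array([ 0.15975543, -0.15975677,  0.6892876 , -0.68835934]), 'force': array([0.07329504, 0.03537233, 0.44471374]), 'wrist_torque': array([-0.02381833,  0.01662355,  0.01367493]), 'grip_width': 1.0019709947848265}
scene {'fx': 370.0306202546961, 'fy': 370.0306202546961, 'cx': 316.11510866975703, 'cy': 200.05498080053673, 'world_to_cam': [[0.8434222830302853, 0.5372136841426163, 0.00634902023141252, -402.6514286575309], [0.38908331609764507, -0.6026240172382342, -0.6967484962180489, -214.93986288713208], [-0.3704767544967452, 0.590123505223754, -0.7172874061071954, 1507.1046844919977], [0.0, 0.0, 0.0, 1.0]]}
top {'fx': 415.9042162425144, 'fy': 4
[... 516 characters left out ...]
 [338.8, 208.9], 'score': 0.56}]
bar [{'uv': [405.5, 208.8], 'score': 0.75}, {'uv': [445.8, 235.6], 'score': 0.74}, {'uv': [373.5, 249.0], 'score': 0.69}]
tin [{'uv': [192.7, 214.5], 'score': 0.66}]
tin_lid [{'uv': [381.5, 144.8], 'score': 0.81}]
scoop [{'uv': [174.9, 183.9], 'score': 0.78}]
wrist {'fx': 309.70691628693146, 'fy': 309.70691628693146, 'cx': 320.0777105360452, 'cy': 204.71993163887538, 'world_to_cam': [[0.4392395039103211, -0.8983700006248239, 1.3489630810506785e-05, -524.3587222533565], [-0.8650091326927745, -0.4229243407528436, 0.26998926341035767, -34.20403046293217], [-0.2425445496454411, -0.11860161877532616, -0.9628633327015642, 378.01060963784187], [0.0, 0.0, 0.0, 1.0]]}
```

View pics/scene0.png

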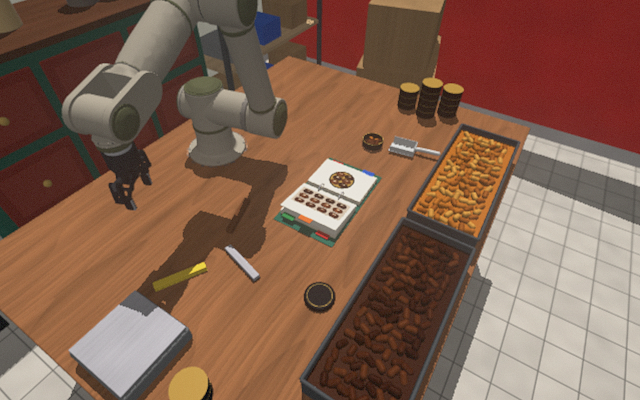

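View pics/top0.png

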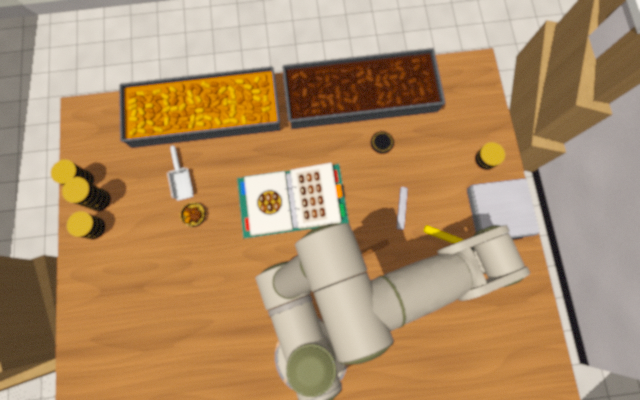

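View pics/wrist0.png

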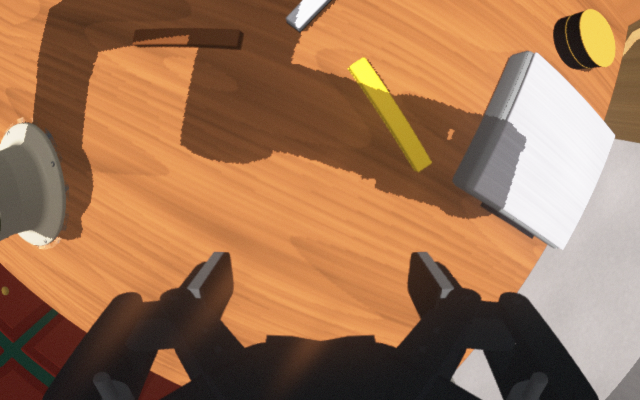

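```bash
python3 - <<'E'
import cv2
im=cv2.imread("pics/top0.png")[110:285,150:480]
cv2.imwrite("pics/top0z.png",cv2.resize(im,None,fx=2.4,fy=2.4,interpolation=cv2.INTER_CUBIC))
E
```

```text
(no output)
```

View pics/top0z.png

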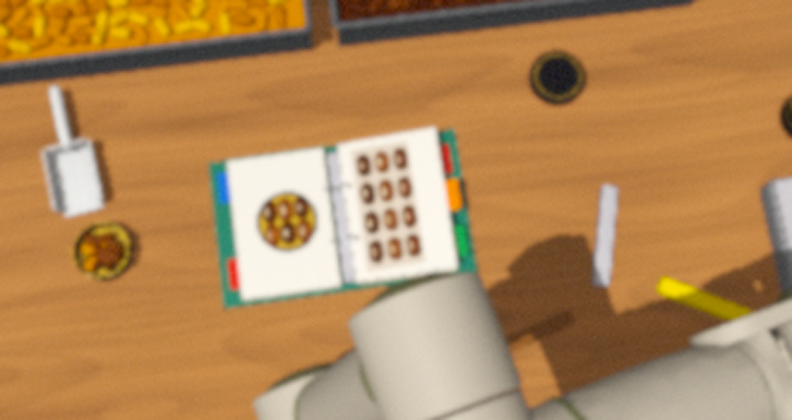

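The pictures show the steel bar at top (403,208). The yellow bar at (445,235) and the brown one at (373,249) are look-alikes. The orange tab is at about (342,190), the green tab at about (342,210), and the tin and scoop are on the left.

```bash
cat > h.py <<'E'
from rig import ctrl
import numpy as np, cv2
from scipy.spatial.transform import Rotation as R
from scipy.optimize import least_squares
def rot(q): return R.from_quat([q[1],q[2],q[3],q[0]])
def K(c): return np.array([[c["fx"],0,c["cx"]],[0,c["fy"],c["cy"]],[0,0,1.]])
def proj(c,P):
    T=np.array(c["world_to_cam"]); p=(T[:3,:3]@np.atleast_2d(P).T).T+T[:3,3]
    return np.c_[c["fx"]*p[:,0]/p[:,2]+c["cx"], c["fy"]*p[:,1]/p[:,2]+c["cy"]]
def projf(c,P):
    T=np.array(c["world_to_cam"]); p=(T[:3,:3]@np.atleast_2d(P).T).T+T[:3,3]
    rho=np.hypot(p[:,0],p[:,1]); th=np.arctan2(rho,p[:,2])
    return np.c_[c["fx"]*th*p[:,0]/rho+c["cx"], c["fy"]*th*p[:,1]/rho+c["cy"]]
def back(c,uv,z,fish=False):
    T=np.array(c["world_to_cam"]); Rm=T[:3,:3]; C=-Rm.T@T[:3,3]
    x=(uv[0]-c["cx"])/c["fx"]; y=(uv[1]-c["cy"])/c["fy"]
    if fish:
        r=np.hypot(x,y); d=np.array([np.sin(r)*x/r,np.sin(r)*y/r,np.cos(r)])
    else: d=np.array([x,y,1])
    d=Rm.T@d
    return C+d*(z-C[2])/d[2]
def delta(pos,Rt,s=None):
    """shift cm & rotvec in current tool axes to reach pos,Rt (from measured)"""
    s=s or ctrl.sense(); R0=rot(s["ee_rot"])
    return np.round(R0.inv().apply(np.array(pos)-s["eef_pos"])/10,2), np.round((R0.inv()*Rt).as_rotvec(),3)
E
python3 - <<'E'
from h import *
c=ctrl.get_calibration("top")
z=lambda u,v:(150+u/2.4,110+v/2.4)
for n,p,h in [("cLfar",(211,163),3),("cLnear",(226,305),3),("cRfar",(452,129),3),("cRnear",(477,270),3),("orange",(462,193),30),("green",(469,242),15),("bar_far",(608,186),18),("bar_near",(601,286),18),("barc",(604,236),18),("tin",(104,250),15),("lid",(557,77),7),("scoop h",(55,90),10),("scoop m",(78,213),10)]:
    print(n,np.round(back(c,z(*p),h),1))
s=ctrl.sense();print(rot(s["ee_rot"]).as_matrix().round(3))
cw=ctrl.get_calibration("wrist")
for p in [(288,18),(330,0)]: print(back(cw,p,18,True))
E
```

```text
cLfar [640.3 189.5   3. ]
cLnear [420.9 185.4   3. ]
cRfar [ 648.5 -182.     3. ]
cRnear [ 427.1 -189.     3. ]
orange [ 540.  -180.5   30. ]
green [ 468.2 -182.    15. ]
bar_far [ 526.6 -399.9   18. ]
bar_near [ 379.  -363.9   18. ]
barc [ 452.  -380.9   18. ]
tin [522.9 356.1  15. ]
lid [ 710.5 -354.3    7. ]
scoop h [784.7 418.2  10. ]
scoop m [585.2 393.   10. ]
[[-0.898 -0.     0.44 ]
 [-0.44   0.    -0.898]
 [-0.    -1.    -0.   ]]
[ 386.1451953  -354.02593174   18.        ]
[ 427.80241557 -387.22486822   18.        ]
```

```bash
python3 - <<'E'
from h import *
ims={n:cv2.imread(f"pics/{n}0.png") for n in("scene","top")}
cs={n:ctrl.get_calibration(n) for n in ims}
cv2.imwrite("pics/scenez.png",cv2.resize(ims["scene"][145:300,210:400],None,fx=3.8,fy=3.8,interpolation=cv2.INTER_CUBIC))
# predict
A0=np.array([534,1,0]);yaw=.023
def book(p): return A0+R.from_euler('z',yaw).apply(p)
for th in(.1,.17,.25):
    P=[book([x,-178*np.cos(th),24+178*np.sin(th)]) for x in(-22.5,22.5)]
    P+=[book([x,-158*np.cos(th),24+158*np.sin(th)]) for x in(-105,105)]
    P+=[book([-87,-178,20]),book([-42,-178,20])]
    P+=[book([-113,-190,3]),book([113,-190,3]),book([113,190,3]),book([-113,190,3])]
    for n in cs: print(th,n,(proj(cs[n],np.array(P))).round(1).tolist())
E
```

```text
0.1 scene [[296.6, 219.8], [308.5, 225.4], [279.0, 206.5], [334.5, 232.2], [280.3, 216.6], [291.6, 222.0], [272.1, 219.2], [331.1, 247.7], [381.3, 177.6], [328.8, 157.4]]
0.1 top [[342.6, 196.4], [340.5, 184.2], [340.7, 220.2], [331.3, 163.1], [345.4, 215.4], [343.3, 203.1], [349.5, 222.9], [339.4, 162.9], [236.8, 177.4], [243.4, 238.4]]
0.17 scene [[296.7, 216.9], [308.8, 222.5], [279.1, 203.9], [334.8, 229.7], [280.3, 216.6], [291.6, 222.0], [272.1, 219.2], [331.1, 247.7], [381.3, 177.6], [328.8, 157.4]]
0.17 top [[342.3, 195.7], [340.3, 183.4], [340.5, 219.7], [331.0, 162.2], [345.4, 215.4], [343.3, 203.1], [349.5, 222.9], [339.4, 162.9], [236.8, 177.4], [243.4, 238.4]]
0.25 scene [[297.1, 213.3], [309.3, 218.9], [279.3, 200.8], [335.4, 226.5], [280.3, 216.6], [291.6, 222.0], [272.1, 219.2], [331.1, 247.7], [381.3, 177.6], [328.8, 157.4]]
0.25 top [[341.7, 194.9], [339.7, 182.4], [339.9, 219.2], [330.4, 161.3], [345.4, 215.4], [343.3, 203.1], [349.5, 222.9], [339.4, 162.9], [236.8, 177.4], [243.4, 238.4]]
```

View pics/scenez.png

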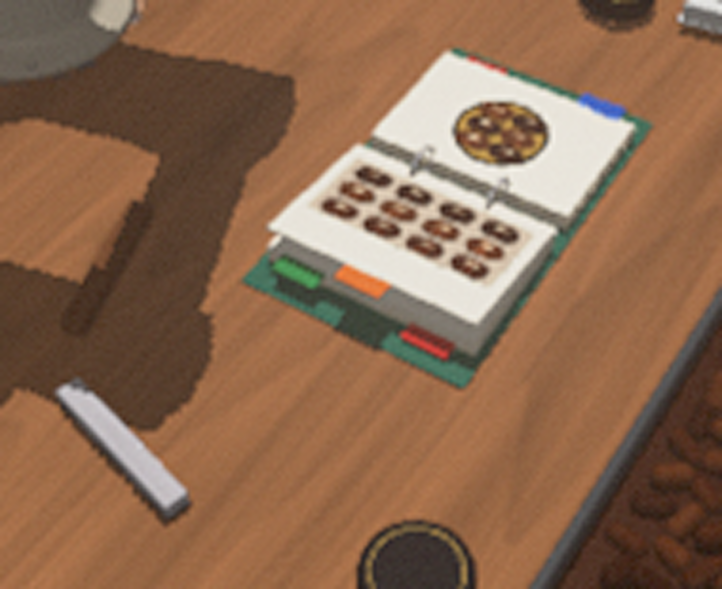

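The bar at zoom (120,450) is grey with a dark sole, which confirms it's the right one. The top card stands about 0.12 rad off the pile. I'll use a 45° tilted closed gripper to push the tab up from below.

```bash
cat >> h.py <<'E'
A0=np.array([534,1,0]);yaw=.023
def book(p): return A0+R.from_euler('z',yaw).apply(p)
def tilt(deg): # tool y points to book +y and down, deg from vertical; x = -x book
    a=np.radians(deg); y=np.array([0,np.sin(a),-np.cos(a)]); x=np.array([-1.,0,0]); z=np.cross(x,y)
    return R.from_euler('z',yaw)*R.from_matrix(np.c_[x,y,z])
E
python3 - <<'E'
from h import *
print(delta(book([2,-260,95]),tilt(45)))
E
```

```text
(array([-37.27,  13.63,  -5.4 ]), array([-0.773,  0.41 ,  0.17 ]))
```

```bash
python3 -m inch '[-18,6,-3,-0.4,0.2,0.08,-37.3,13.6,-5.4,-0.773,0.41,0.17,-37.3,13.6,-5.4,-0.773,0.41,0.17,-37.3,13.6,-5.4,-0.773,0.41,0.17,-37.3,13.6,-5.4,-0.773,0.41,0.17,-37.3,13.6,-5.4,-0.773,0.41,0.17,-37.3,13.6,-5.4,-0.773,0.41,0.17,-37.3,13.6,-5.4,-0.773,0.41,0.17]' 1 40; python3 - <<'E'
from h import *
s=ctrl.sense();print(s["joints"].round(2),delta(book([2,-260,95]),tilt(45)))
E
```

```text
time_s: 1.17
eef_pos: [490.4, -294.1, 115.6]
ee_rot: [0.001, -0.009, 0.925, -0.379]
force: [0.0, -1.8, -0.7]
grip_width: -0.004
[-0.94  0.85  1.14  0.44  1.82  0.58] (array([-5.23,  3.87, -0.95]), array([ 0.008, -0.006, -0.001]))
```

```bash
python3 -m inch '[-5,3.8,-0.9,0,0,0,-5,3.8,-0.9,0,0,0,-5,3.8,-0.9,0,0,0,-5,3.8,-0.9,0,0,0]'; python3 - <<'E'
from h import *
s=ctrl.sense();print(s["joints"].round(2),s["eef_pos"].round(1))
for p in [[2,-225,30],[2,-180,23]]: print(delta(book(p),tilt(45)))
im=ctrl.capture("wrist");cv2.imwrite("pics/w1.png",im[:,:,::-1])
im=ctrl.capture("scene");cv2.imwrite("pics/s1.png",cv2.resize(im[145:300,210:400,::-1],None,fx=3.8,fy=3.8,interpolation=cv2.INTER_CUBIC))
E
```

```text
time_s: 1.5
eef_pos: [539.4, -259.1, 97.3]
ee_rot: [0.005, -0.012, 0.924, -0.382]
force: [0.5, -0.1, 0.2]
grip_width: 0.005
[-0.85  0.9   1.09  0.48  1.78  0.64] [ 539.4 -259.1   97.3]
(array([-0.27,  7.24,  2.28]), array([0.001, 0.001, 0.002]))
(array([-0.28, 10.92, -0.41]), array([0.001, 0.001, 0.002]))
```

View pics/w1.png

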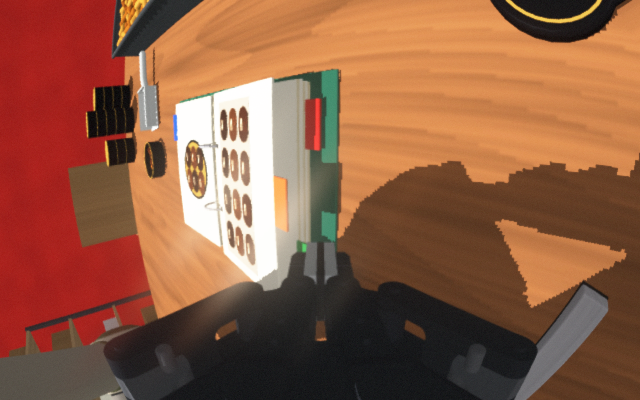

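View pics/s1.png

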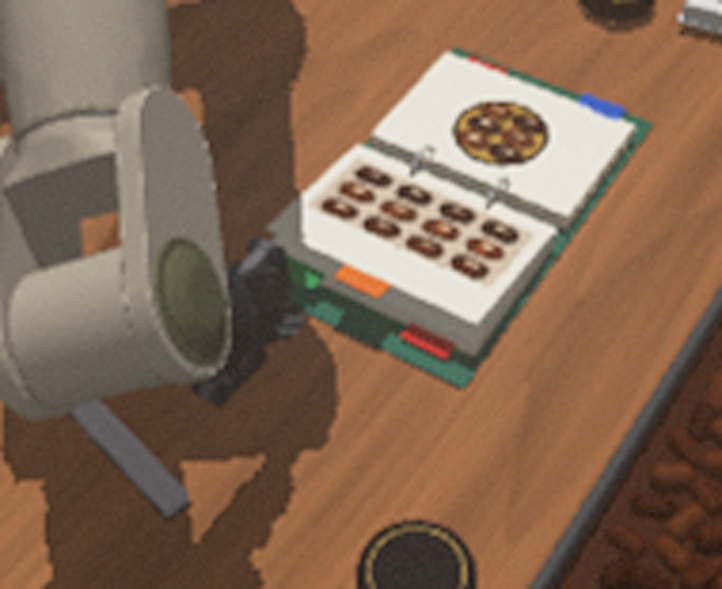

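The wrist view shows the orange tab at about (282,203) and the red tab at (315,124). The fingers are at about (320,250). I'll check the book pose against this view.

```bash
python3 - <<'E'
from h import *
c=ctrl.get_calibration("wrist")
cc=np.cos;ss=np.sin
for th in(.1,.15,.2):
  P=[book([x,-178*cc(th),24+178*ss(th)]) for x in(-22.5,22.5)]+[book([-105,-158*cc(th),24+158*ss(th)]),book([105,-158*cc(th),24+158*ss(th)])]+[book([113,-190,3]),book([113,190,3]),book([40,0,45])]
  print(th,projf(c,np.array(P)).round(0).tolist())
im=cv2.imread("pics/w1.png")[60:290,160:360]
cv2.imwrite("pics/w1z.png",cv2.resize(im,None,fx=2.6,fy=2.6,interpolation=cv2.INTER_CUBIC))
E
```

```text
0.1 [[296.0, 230.0], [295.0, 177.0], [287.0, 303.0], [280.0, 76.0], [340.0, 66.0], [180.0, 101.0], [201.0, 146.0]]
0.15 [[287.0, 232.0], [285.0, 178.0], [280.0, 305.0], [272.0, 75.0], [340.0, 66.0], [180.0, 101.0], [201.0, 146.0]]
0.2 [[277.0, 235.0], [275.0, 179.0], [273.0, 308.0], [263.0, 75.0], [340.0, 66.0], [180.0, 101.0], [201.0, 146.0]]
```

View pics/w1z.png

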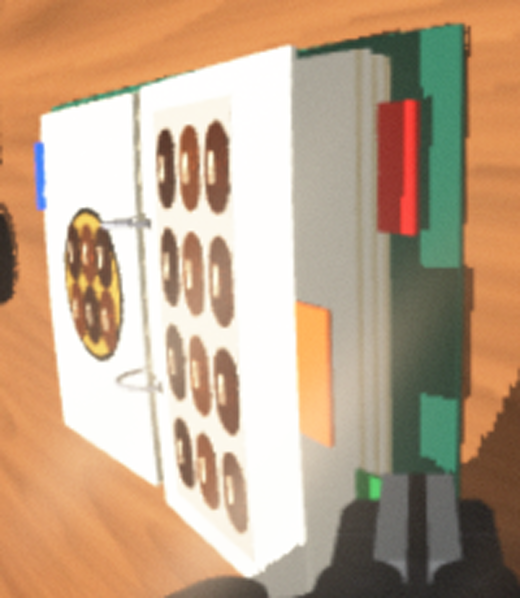

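```bash
python3 -m inch '[-0.3,3.5,1.1,0,0,0,-0.3,7.2,2.3,0,0,0,-0.3,7.2,2.3,0,0,0,-0.3,9.2,0.8,0,0,0,-0.3,10.8,-0.4,0,0,0,-0.3,11.0,-0.4,0,0,0,-0.3,11.0,-0.4,0,0,0]'; python3 - <<'E'
from h import *
s=ctrl.sense();print(s["eef_pos"].round(1),book([2,-178,24]))
for th in np.array([.25,.4,.55,.7,.85,1.0,1.15,1.3,1.45,1.6,1.75,1.9,2.0]):
    e=np.array([-np.cos(th),np.sin(th)]);A=np.array([0,24]);d=np.array([.707,-.707])
    C=A+178*e+12*d if th<.785 else A+166*e
    T=C-8*np.array([.707,.707])
    print(th,T.round(),*delta(book([2,T[0],T[1]]),tilt(45)))
im=ctrl.capture("wrist");cv2.imwrite("pics/w2.png",im[:,:,::-1])
E
```

```text
time_s: 2.18
eef_pos: [540.3, -180.2, 24.2]
ee_rot: [0.005, -0.01, 0.924, -0.383]
force: [-0.6, 0.1, -0.2]
grip_width: 0.004
[ 540.3 -180.2   24.2] [ 540.09311008 -176.90692513   24.        ]
0.25 [-170.   54.] [ 0.01 -1.28 -2.92] [-0.001  0.001 -0.001]
0.4 [-161.   79.] [ 0.01 -2.47 -5.31] [-0.001  0.001 -0.001]
0.55 [-149.  103.] [ 0.01 -3.28 -7.85] [-0.001  0.001 -0.001]
0.7 [-133.  125.] [  0.    -3.71 -10.48] [-0.001  0.001 -0.001]
0.85 [-115.  143.] [  0.    -3.74 -13.07] [-0.001  0.001 -0.001]
1.0 [-95. 158.] [  0.    -3.4  -15.53] [-0.001  0.001 -0.001]
1.15 [-73. 170.] [  0.    -2.69 -17.92] [-0.001  0.001 -0.001]
1.3 [-50. 178.] [ -0.    -1.63 -20.17] [-0.001  0.001 -0.001]
1.45 [-26. 183.] [ -0.    -0.25 -22.24] [-0.001  0.001 -0.001]
1.6 [ -1. 184.] [ -0.     1.42 -24.08] [-0.001  0.001 -0.001]
1.75 [ 24. 182.] [ -0.     3.35 -25.65] [-0.001  0.001 -0.001]
1.9 [ 48. 175.] [  0.     5.5  -26.91] [-0.001  0.001 -0.001]
2.0 [ 63. 169.] [  0.     7.02 -27.57] [-0.001  0.001 -0.001]
```

View pics/w2.png

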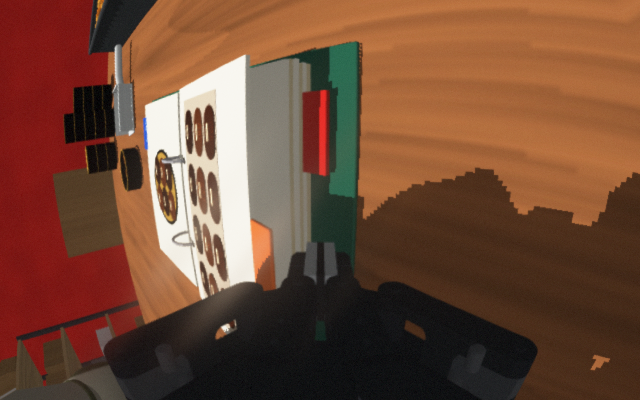

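The finger tip is now under the orange tab, which is at (262,250). I'll lift it along the arc at a gentle speed.

```bash
python3 -m inch '[0,-0.4,-1.0,0,0,0,0,-0.8,-2.0,0,0,0,0,-1.3,-2.9,0,0,0,0,-1.9,-4.1,0,0,0,0,-2.5,-5.3,0,0,0,0,-2.9,-6.6,0,0,0,0,-3.3,-7.85,0,0,0,0,-3.3,-7.85,0,0,0]'; python3 - <<'E'
from h import *
s=ctrl.sense();print(s["eef_pos"].round(1))
im=ctrl.capture("wrist");cv2.imwrite("pics/w3.png",im[:,:,::-1])
im=ctrl.capture("scene");cv2.imwrite("pics/s3.png",cv2.resize(im[145:300,210:400,::-1],None,fx=3.8,fy=3.8,interpolation=cv2.INTER_CUBIC))
for th in np.array([.7,.85,1.0,1.15,1.3,1.45,1.6,1.75,1.9,2.0]):
    e=np.array([-np.cos(th),np.sin(th)]);A=np.array([0,24]);d=np.array([.707,-.707])
    C=A+178*e+12*d if th<.785 else A+166*e
    T=C-8*np.array([.707,.707])
    print(th,T.round(),*delta(book([2,T[0],T[1]]),tilt(45)))
E
```

```text
time_s: 2.9
eef_pos: [540.2, -147.4, 105.5]
ee_rot: [0.006, -0.01, 0.923, -0.384]
force: [-1.0, -7.2, 4.7]
grip_width: -0.003
[ 540.2 -147.4  105.5]
0.7 [-133.  125.] [ 0.06 -0.34 -2.6 ] [-0.003  0.002 -0.003]
0.85 [-115.  143.] [ 0.06 -0.38 -5.19] [-0.003  0.002 -0.003]
1.0 [-95. 158.] [ 0.05 -0.04 -7.65] [-0.003  0.002 -0.003]
1.15 [-73. 170.] [  0.05   0.66 -10.04] [-0.003  0.002 -0.003]
1.3 [-50. 178.] [  0.05   1.71 -12.29] [-0.003  0.002 -0.003]
1.45 [-26. 183.] [  0.05   3.09 -14.37] [-0.003  0.002 -0.003]
1.6 [ -1. 184.] [  0.05   4.76 -16.21] [-0.003  0.002 -0.003]
1.75 [ 24. 182.] [  0.05   6.69 -17.78] [-0.003  0.002 -0.003]
1.9 [ 48. 175.] [  0.06   8.83 -19.05] [-0.003  0.002 -0.003]
2.0 [ 63. 169.] [  0.06  10.35 -19.71] [-0.003  0.002 -0.003]
```

View pics/w3.png

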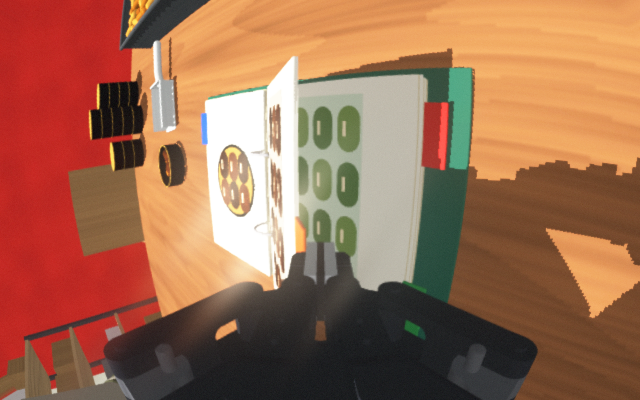

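View pics/s3.png

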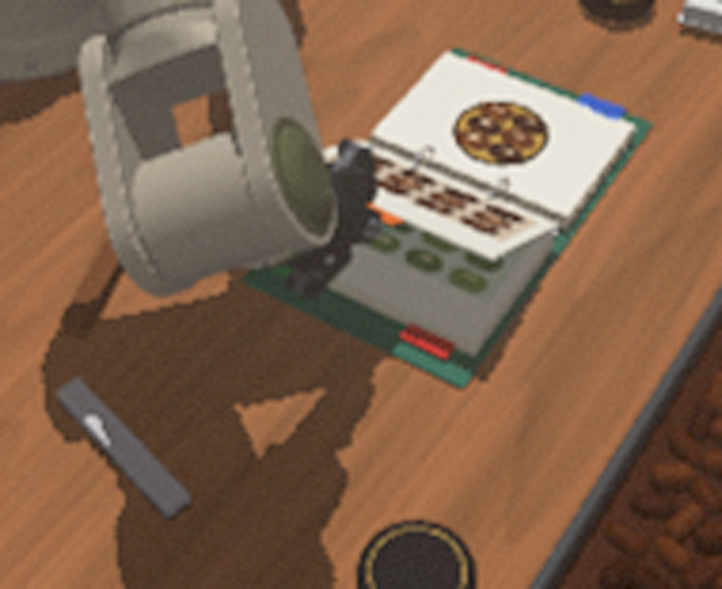

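```bash
python3 - <<'E'
from h import *
s=ctrl.sense();print(s["time_s"],s["force"].round(2),s["eef_pos"].round(1))
E
python3 -m inch '[0,-0.2,-1.3,0,0,0,0,-0.3,-2.6,0,0,0,0,-0.4,-3.9,0,0,0,0,-0.4,-5.2,0,0,0,0,-0.2,-6.4,0,0,0,0,-0.0,-7.65,0,0,0,0,0.3,-8.8,0,0,0,0,0.7,-10.0,0,0,0]'; python3 - <<'E'
from h import *
im=ctrl.capture("wrist");cv2.imwrite("pics/w4.png",im[:,:,::-1])
s=ctrl.sense();print(s["eef_pos"].round(1),s["force"].round(2))
for th in np.array([1.15,1.3,1.45,1.6,1.75,1.9,2.0]):
    e=np.array([-np.cos(th),np.sin(th)]);A=np.array([0,24]);d=np.array([.707,-.707])
    C=A+166*e
    T=C-8*np.array([.707,.707])
    print(th,T.round(),*delta(book([2,T[0],T[1]]),tilt(45)))
E
```

```text
3.0 [ 0.41 -9.39  4.99] [ 540.1 -148.3  103.8]
time_s: 3.67
eef_pos: [539.0, -73.0, 172.5]
ee_rot: [0.008, -0.008, 0.923, -0.384]
force: [-1.6, -10.8, 21.4]
grip_width: -0.001
[539.  -71.  173.4] [-2.01 -9.96 24.75]
1.15 [-73. 170.] [0.14 0.15 0.35] [-0.001  0.006 -0.006]
1.3 [-50. 178.] [ 0.13  1.2  -1.91] [-0.001  0.006 -0.006]
1.45 [-26. 183.] [ 0.13  2.58 -3.98] [-0.001  0.006 -0.006]
1.6 [ -1. 184.] [ 0.13  4.26 -5.82] [-0.001  0.006 -0.006]
1.75 [ 24. 182.] [ 0.13  6.19 -7.39] [-0.001  0.006 -0.006]
1.9 [ 48. 175.] [ 0.13  8.33 -8.65] [-0.001  0.006 -0.006]
2.0 [ 63. 169.] [ 0.14  9.85 -9.31] [-0.001  0.006 -0.006]
```

View pics/w4.png

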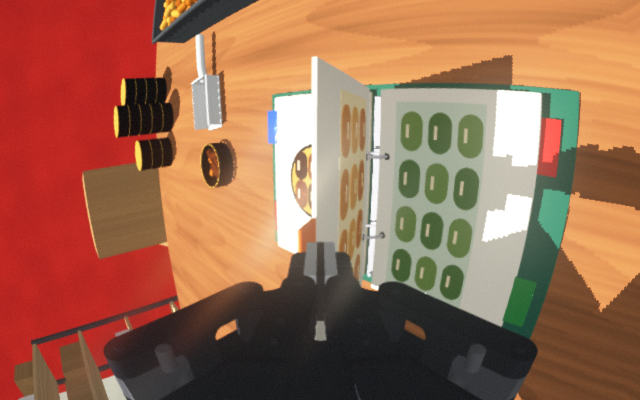

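The wrist view shows the card steep, with amber visible on its near side at about (350,150) and the green-tab card flat. The 27 N radial load means the tip is in too deep, so I'll back off along the finger.

```bash
python3 -m inch '[0,-0.4,0,0,0,0,0,-0.8,0,0,0,0,0,-0.8,0,0,0,0]'; python3 - <<'E'
from h import *
im=ctrl.capture("scene");cv2.imwrite("pics/s5.png",cv2.resize(im[100:300,170:420,::-1],None,fx=3,fy=3,interpolation=cv2.INTER_CUBIC))
s=ctrl.sense();print(s["eef_pos"].round(1),s["force"].round(2))
E
```

```text
time_s: 3.97
eef_pos: [537.9, -77.5, 173.9]
ee_rot: [0.005, -0.01, 0.924, -0.383]
force: [-0.0, -0.1, 0.2]
grip_width: 0.002
[537.8 -77.2 173.4] [-0.42  0.23 -0.36]
```

View pics/s5.png

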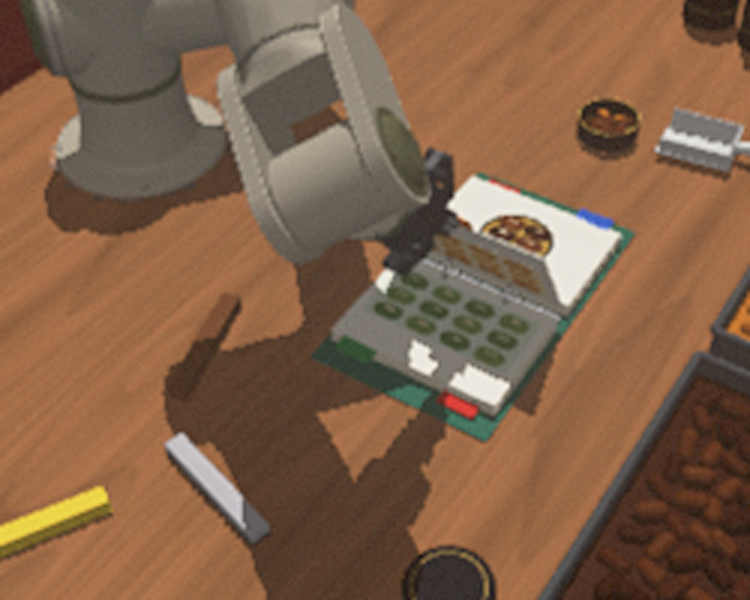

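```bash
python3 - <<'E'
from h import *
for th in np.array([1.15,1.3,1.45,1.6,1.75,1.9,2.0]):
    e=np.array([-np.cos(th),np.sin(th)]);A=np.array([0,24]);d=np.array([.707,-.707])
    C=A+171*e
    T=C-8*np.array([.707,.707])
    print(th,T.round(),*delta(book([2,T[0],T[1]]),tilt(45)))
E
```

```text
1.15 [-76. 174.] [ 0.    0.12 -0.27] [ 0.  0. -0.]
1.3 [-51. 183.] [ 0.    1.21 -2.59] [ 0.  0. -0.]
1.45 [-26. 188.] [ 0.    2.64 -4.72] [ 0.  0. -0.]
1.6 [ -1. 189.] [ 0.    4.36 -6.61] [ 0.  0. -0.]
1.75 [ 25. 187.] [ 0.    6.36 -8.23] [ 0.  0. -0.]
1.9 [ 50. 180.] [ 0.    8.57 -9.52] [ 0.  0. -0.]
2.0 [ 66. 174.] [  0.    10.14 -10.2 ] [ 0.  0. -0.]
```

```bash
python3 -m inch '[0,0.6,-1.4,0,0,0,0,1.2,-2.6,0,0,0,0,1.9,-3.7,0,0,0,0,2.6,-4.7,0,0,0,0,3.5,-5.7,0,0,0,0,4.4,-6.6,0,0,0,0,4.4,-6.6,0,0,0]'; python3 - <<'E'
from h import *
im=ctrl.capture("wrist");cv2.imwrite("pics/w6.png",im[:,:,::-1])
s=ctrl.sense();print(s["eef_pos"].round(1),s["force"].round(2))
E
```

```text
time_s: 4.6
eef_pos: [535.6, 3.3, 188.9]
ee_rot: [0.005, -0.012, 0.924, -0.382]
force: [-0.2, 0.1, -0.6]
grip_width: 0.0
[535.8   2.  188.8] [-0.02  0.21 -0.71]
```

View pics/w6.png

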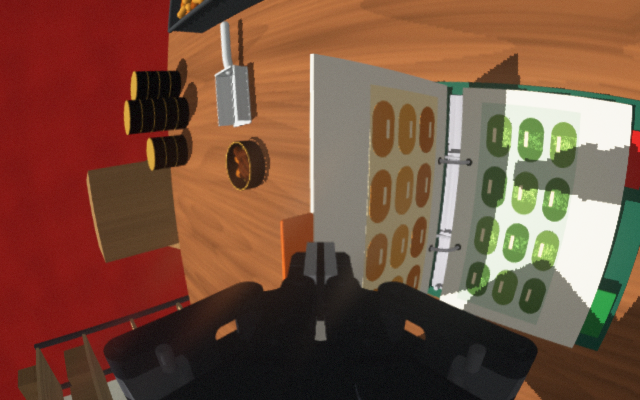

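The card is close to upright with the tab at (297,250), and the force is low. I'll keep going to about 2.0 rad.

```bash
python3 -m inch '[0,1.0,-0.8,0,0,0,0,2.0,-1.6,0,0,0,0,3.1,-2.3,0,0,0,0,4.2,-2.9,0,0,0,0,5.0,-3.3,0,0,0,0,5.8,-3.6,0,0,0,0,5.8,-3.6,0,0,0]'; python3 - <<'E'
from h import *
im=ctrl.capture("wrist");cv2.imwrite("pics/w7.png",im[:,:,::-1])
s=ctrl.sense();print(s["eef_pos"].round(1),s["force"].round(2))
E
```

```text
time_s: 5.23
eef_pos: [534.0, 68.6, 172.5]
ee_rot: [0.004, -0.012, 0.924, -0.382]
force: [-0.5, 0.3, 0.2]
grip_width: -0.002
[534.3  67.8 172.9] [-0.51  1.06 -0.46]
```

View pics/w7.png

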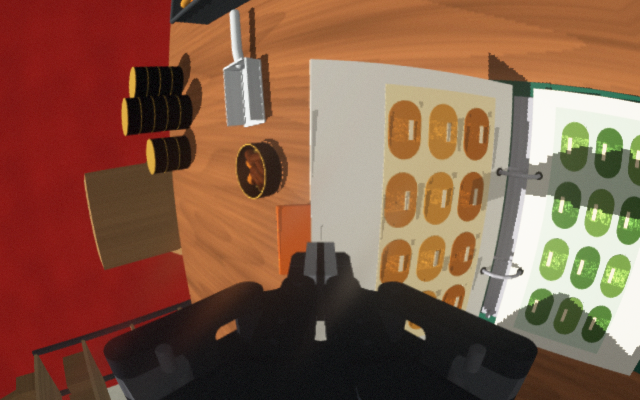

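```bash
python3 -m inch '[0,-3,0,0,0,0,0,-6,0,0,0,0,0,-9,1,0,0,0,0,-9,5,0,0,0,0,-9,9,0,0,0]'; python3 - <<'E'
from h import *
im=ctrl.capture("scene");cv2.imwrite("pics/s8.png",cv2.resize(im[100:300,170:420,::-1],None,fx=3,fy=3,interpolation=cv2.INTER_CUBIC))
z=np.array([-.237,-.9715,0]);y=np.array([0,0,-1.]);x=np.cross(y,z)
Rb=R.from_matrix(np.c_[x,y,z])
s=ctrl.sense();print(s["eef_pos"].round(1),s["force"].round(2))
print(delta([452,-381,130],Rb))
E
```

```text
time_s: 5.7
eef_pos: [538.2, -62.5, 174.3]
ee_rot: [0.007, -0.01, 0.923, -0.384]
force: [0.8, -0.4, -0.3]
grip_width: 0.003
[536.5 -66.  167.4] [-3.91 -3.43 -6.24]
(array([  9.02, -19.49,  24.82]), array([0.781, 0.243, 0.105]))
```

View pics/s8.png

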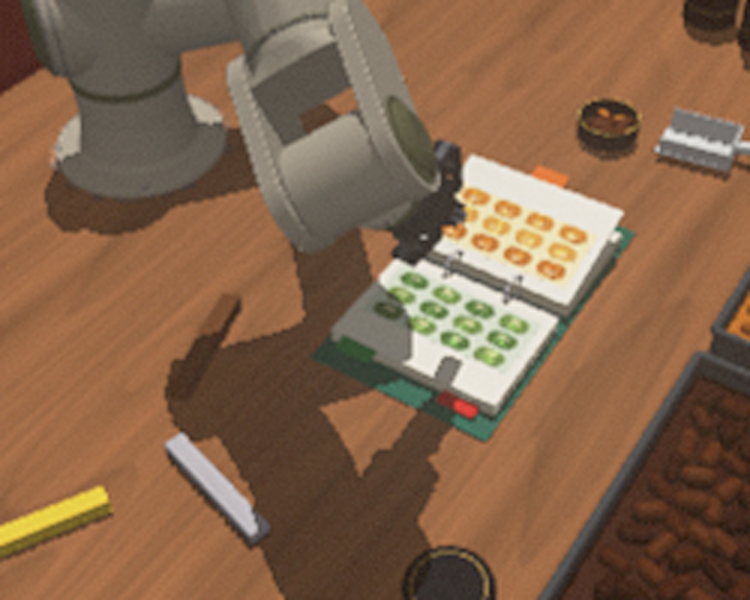

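The card has sunk to the left with the amber side up and the orange tab at (550,177). The next card is still on the right. Next is the bar.

```bash
python3 -m inch '[1,-3.5,3,0.1,0.03,0.01,2.3,-6.5,6.2,0.2,0.06,0.03,4.5,-10,12.4,0.39,0.12,0.05,9,-19.5,24.8,0.781,0.243,0.105,9,-19.5,24.8,0.781,0.243,0.105,9,-19.5,24.8,0.781,0.243,0.105,9,-19.5,24.8,0.781,0.243,0.105,9,-19.5,24.8,0.781,0.243,0.105]' -1; python3 -m inch '[0,0,0,0,0,0,0,0,0,0,0,0]'; python3 - <<'E'
from h import *
z=np.array([-.237,-.9715,0]);y=np.array([0,0,-1.]);x=np.cross(y,z)
Rb=R.from_matrix(np.c_[x,y,z])
s=ctrl.sense();print(s["eef_pos"].round(1),s["force"].round(2))
print(delta([452,-381,130],Rb))
c=ctrl.get_calibration("wrist")
im=ctrl.capture("wrist");cv2.imwrite("pics/w9.png",im[:,:,::-1])
print(ctrl.search_frame("bar","wrist"))
E
```

```text
time_s: 6.42
eef_pos: [454.5, -375.9, 136.3]
ee_rot: [0.081, -0.084, -0.7, 0.704]
force: [0.3, 0.8, -0.5]
grip_width: 1.001
time_s: 6.58
eef_pos: [453.8, -376.9, 135.3]
ee_rot: [-0.083, 0.085, 0.702, -0.702]
force: [0.4, 1.2, 0.3]
grip_width: 1.002
[ 453.8 -376.9  135.3] [0.38 1.17 0.31]
(array([0.08, 0.52, 0.44]), array([ 0.001,  0.001, -0.003]))
[{'uv': [476.6, 270.1], 'score': 0.83}, {'uv': [256.9, 325.3], 'score': 0.69}]
```

View pics/w9.png

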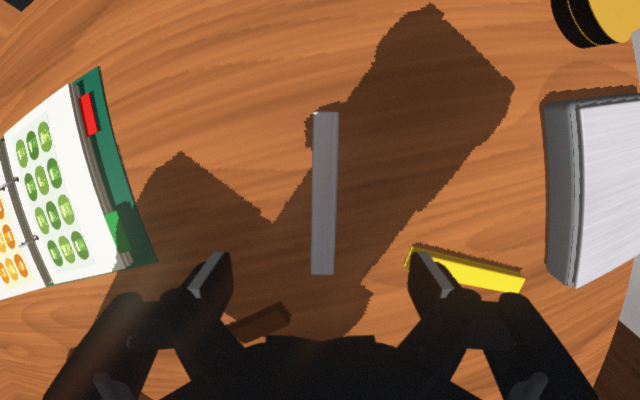

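```bash
python3 - <<'E'
from h import *
c=ctrl.get_calibration("wrist")
P=np.array([back(c,p,18,True) for p in [(315,112),(338,112),(333,275),(311,274)]]);print(P.round(1))
ctr=P.mean(0);ax=(P[0]+P[1]-P[2]-P[3]);yaw=np.arctan2(ax[1],ax[0]);print(ctr,yaw,np.linalg.norm(ax)/2,np.linalg.norm(P[0]-P[1]),np.linalg.norm(P[2]-P[3]))
z=np.array([np.sin(yaw),-np.cos(yaw),0]);y=np.array([0,0,-1.]);x=np.cross(y,z);Rb=R.from_matrix(np.c_[x,y,z])
for h in(60,6,5): print(delta([ctr[0],ctr[1],h],Rb))
E
```

```text
[[ 529.2 -388.    18. ]
 [ 524.9 -406.5   18. ]
 [ 380.9 -369.2   18. ]
 [ 386.8 -349.2   18. ]]
[ 455.4596516 -378.2557949   18.       ] -0.25982640959236264 148.14071900719716 19.036954904777613 20.844606819463095
(array([-0.11,  7.57,  0.29]), array([ 0.001,  0.025, -0.004]))
(array([-0.09, 12.97,  0.3 ]), array([ 0.001,  0.025, -0.004]))
(array([-0.09, 13.07,  0.3 ]), array([ 0.001,  0.025, -0.004]))
```

```bash
python3 -m inch '[-0.1,4,0.3,0,0.025,0,-0.1,7.6,0.3,0,0.025,0,-0.1,9.5,0.3,0,0.025,0,-0.1,11,0.3,0,0.025,0,-0.1,12.2,0.3,0,0.025,0,-0.1,13,0.3,0,0.025,0,-0.1,13,0.3,0,0.025,0]' 0; python3 - <<'E'
from h import *
s=ctrl.sense();print(s["eef_pos"].round(1),s["force"].round(2))
im=ctrl.capture("wrist");cv2.imwrite("pics/w10.png",im[:,:,::-1])
E
```

```text
time_s: 7.27
eef_pos: [455.5, -377.7, 4.6]
ee_rot: [-0.09, 0.092, 0.702, -0.701]
force: [-0.2, 0.2, -0.3]
grip_width: 0.505
[ 455.5 -377.7    4.6] [-0.16  0.24 -0.33]
```

View pics/w10.png

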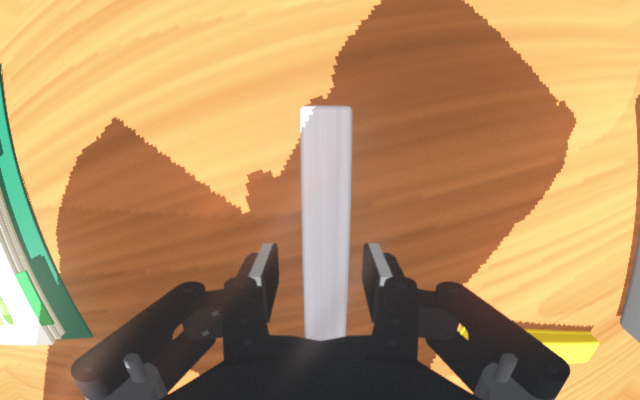

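The bar lies between the pads at about (326,260). I'll close on it and lift.

```bash
python3 -m inch '[0,-0.1,0,0,0,0,0,-0.1,0,0,0,0,0,-0.1,0,0,0,0,0,-0.1,0,0,0,0,0,-0.1,0,0,0,0,0,-0.1,0,0,0,0]' 1 60; python3 -m inch '[0,-1,0,0,0,0,0,-3,0,0,0,0,0,-6,0,0,0,0,0,-10,0,0,0,0,0,-14,0,0,0,0,0,-14,0,0,0,0]'; python3 - <<'E'
from h import *
s=ctrl.sense();print(s["eef_pos"].round(1),s["force"].round(2),s["grip_width"])
im=ctrl.capture("wrist");cv2.imwrite("pics/w11.png",im[:,:,::-1])
im=ctrl.capture("top");cv2.imwrite("pics/t11.png",cv2.resize(im[110:285,150:480,::-1],None,fx=2.4,fy=2.4,interpolation=cv2.INTER_CUBIC))
im=ctrl.capture("scene");cv2.imwrite("pics/s11.png",cv2.resize(im[100:300,170:420,::-1],None,fx=3,fy=3,interpolation=cv2.INTER_CUBIC))
E
```

```text
time_s: 7.82
eef_pos: [456.2, -379.3, 8.4]
ee_rot: [0.089, -0.094, -0.701, 0.702]
force: [-0.5, 0.7, 6.2]
grip_width: 0.229
time_s: 8.32
eef_pos: [457.0, -380.9, 155.6]
ee_rot: [0.087, -0.096, -0.698, 0.704]
force: [0.6, -0.6, -2.6]
grip_width: 0.237
[ 457.  -380.9  155.6] [ 0.56 -0.63 -2.62] 0.23727393357567464
```

View pics/w11.png

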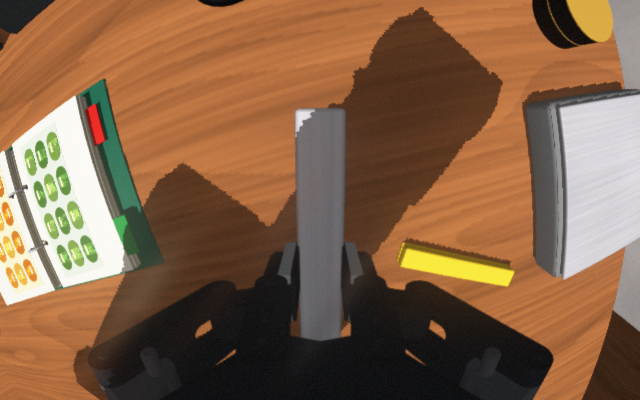

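View pics/t11.png

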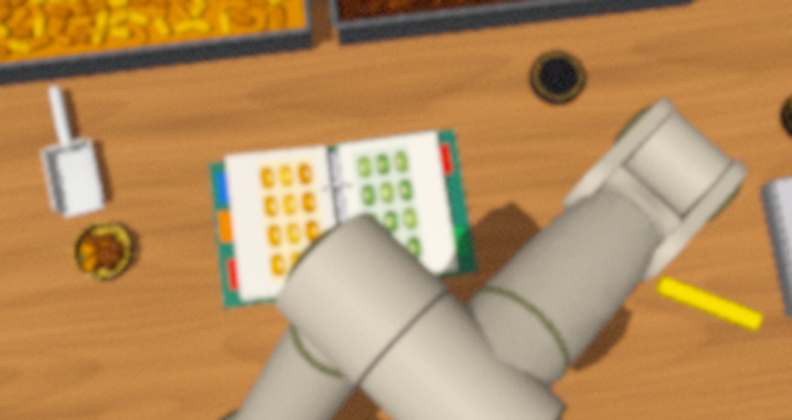

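View pics/s11.png

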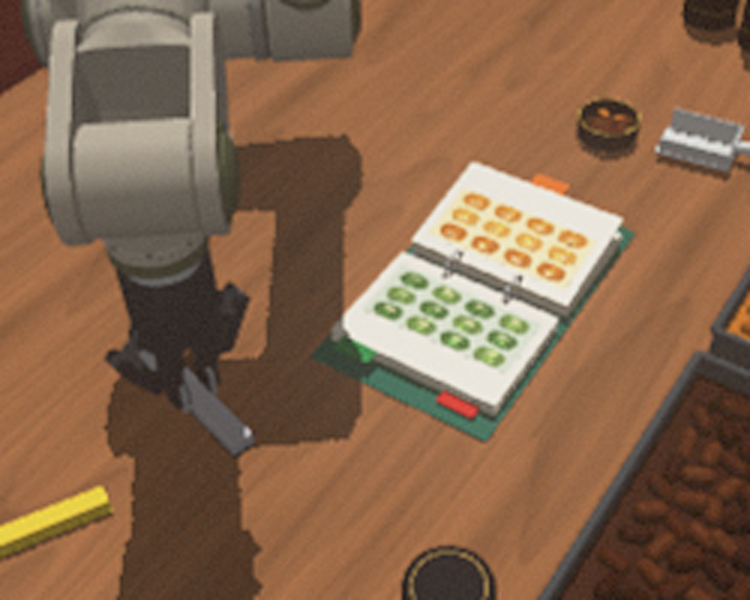

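```bash
python3 - <<'E'
from h import *
c=ctrl.get_calibration("wrist");s=ctrl.sense();Rm=rot(s["ee_rot"]);T=s["eef_pos"];print(T)
# tool frame: length along tool -x; height along -y
for p in np.radians([-6,-3,0,3,6]):
    P=[]
    for l in(75,):
        for w in(-11,11):
            v=np.array([-(l*np.cos(p)),-( -8.4+18+l*np.sin(p)),w]); P.append(T+Rm.apply(v))
    print(np.degrees(p),projf(c,np.array(P)).round(0).tolist())
print("z down?",Rm.as_matrix()[:,1])
# placing: bar centre at book (0,136), yaw book; 
z=np.array([np.sin(.023),-np.cos(.023),0]);y=np.array([0,0,-1.]);x=np.cross(y,z);Rb=R.from_matrix(np.c_[x,y,z])
for h in (150,90,): 
    b=book([0,137,0]); print(b,delta([b[0],b[1],h],Rb))
# theta of card now from the top image: tab outer corners
for th in(.08,.12,.17,.22,.27):
    cc=ctrl.get_calibration("scene"); P=[book([x,178*np.cos(th),24+178*np.sin(th)]) for x in(-22.5,22.5)]+[book([x,158*np.cos(th),24+158*np.sin(th)]) for x in(-105,105)]
    print(th,((proj(cc,np.array(P))-[170,100])*3).round(0).tolist())
E
```

```text
[ 454.59495611 -378.04235483  146.25338867]
-6.000000000000001 [[296.0, 106.0], [346.0, 106.0]]
-3.0000000000000004 [[296.0, 105.0], [346.0, 105.0]]
0.0 [[295.0, 104.0], [347.0, 104.0]]
3.0000000000000004 [[294.0, 104.0], [348.0, 104.0]]
6.000000000000001 [[293.0, 104.0], [349.0, 104.0]]
z down? [ 3.28124078e-03  6.37718278e-04 -9.99994413e-01]
[530.84927781 137.9637651    0.        ] (array([  5.89,  -0.32, -51.83]), array([ 0.001, -0.283, -0.003]))
[530.84927781 137.9637651    0.        ] (array([  5.91,   5.68, -51.82]), array([ 0.001, -0.283, -0.003]))
0.08 [[535.0, 180.0], [567.0, 192.0], [470.0, 168.0], [620.0, 225.0]]
0.12 [[535.0, 176.0], [567.0, 188.0], [470.0, 164.0], [621.0, 222.0]]
0.17 [[535.0, 171.0], [567.0, 183.0], [469.0, 160.0], [621.0, 218.0]]
0.22 [[535.0, 166.0], [567.0, 178.0], [469.0, 155.0], [622.0, 213.0]]
0.27 [[534.0, 162.0], [567.0, 174.0], [468.0, 151.0], [622.0, 209.0]]
```

```bash
python3 - <<'E'
from h import *
im=ctrl.capture("scene");cv2.imwrite("pics/s12.png",cv2.resize(im[200:270,190:270,::-1],None,fx=8,fy=8,interpolation=cv2.INTER_CUBIC))
s=ctrl.sense();Rm=rot(s["ee_rot"]);T=s["eef_pos"]
c=ctrl.get_calibration("scene")
for p in np.radians([-20,-10,-5,0,5]):
    P=[]
    for l in(-75,75):
      for h in (0,18):
        for w in(-11,11):
            hh=h-8.4
            v=np.array([-(l*np.cos(p)-hh*np.sin(p)),-(hh*np.cos(p)+l*np.sin(p)),w]); P.append(T+Rm.apply(v))
    print(np.degrees(p),((proj(c,np.array(P))-[190,200])*8).round(0).tolist())
E
```

```text
-20.0 [[261.0, 91.0], [207.0, 122.0], [263.0, 67.0], [208.0, 99.0], [516.0, 419.0], [462.0, 455.0], [521.0, 400.0], [467.0, 436.0]]
-10.0 [[265.0, 112.0], [211.0, 144.0], [261.0, 83.0], [207.0, 115.0], [520.0, 405.0], [466.0, 442.0], [519.0, 379.0], [465.0, 416.0]]
-5.0 [[268.0, 124.0], [215.0, 156.0], [261.0, 93.0], [208.0, 124.0], [520.0, 397.0], [466.0, 433.0], [517.0, 367.0], [462.0, 404.0]]
0.0 [[272.0, 137.0], [219.0, 169.0], [263.0, 104.0], [209.0, 135.0], [520.0, 387.0], [466.0, 423.0], [514.0, 354.0], [458.0, 391.0]]
5.0 [[277.0, 151.0], [224.0, 182.0], [265.0, 115.0], [212.0, 147.0], [518.0, 376.0], [464.0, 412.0], [509.0, 340.0], [454.0, 376.0]]
```

View pics/s12.png

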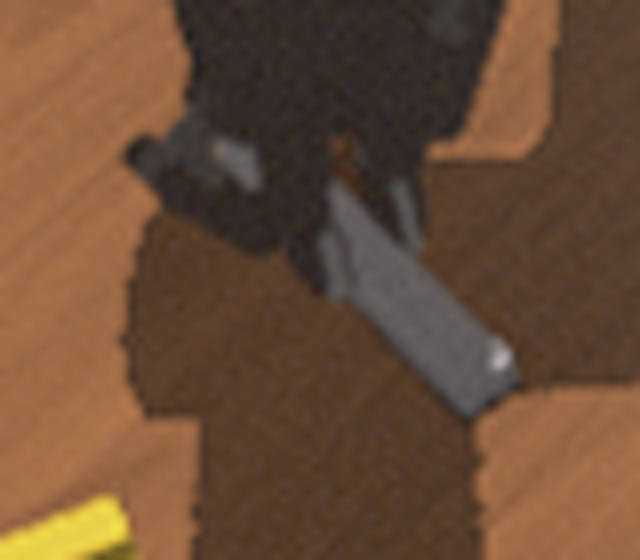

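The scene crop matches a level bar: far end at about (466–520,420–385), and tilt is near 0. I'll carry it over to the card's margin.

```bash
python3 -m inch '[0.3,-0.2,-1.5,0,0,0,0.8,-0.3,-5,0,-0.05,0,1.2,-0.3,-9,0,-0.1,0,1.7,-0.3,-13,0,-0.15,0,2.2,-0.3,-17,0,-0.2,0,2.7,-0.3,-21,0,-0.24,0,3,-0.3,-25,0,-0.28,0,3.3,-0.3,-29,0,-0.283,0]'; python3 -m inch '[0.5,0,-4,0,0,0,1,0,-8,0,0,0,1.4,0,-12,0,0,0,1.8,0,-16,0,0,0,2.2,0,-19,0,0,0,2.6,0,-21.5,0,0,0,2.6,0,-21.5,0,0,0,2.6,0,-21.5,0,0,0]';  python3 - <<'E'
from h import *
s=ctrl.sense();print(s["eef_pos"].round(1),s["force"].round(2),s["grip_width"])
im=ctrl.capture("wrist");cv2.imwrite("pics/w13.png",im[:,:,::-1])
im=ctrl.capture("scene");cv2.imwrite("pics/s13.png",cv2.resize(im[100:300,170:420,::-1],None,fx=3,fy=3,interpolation=cv2.INTER_CUBIC))
z=np.array([np.sin(.023),-np.cos(.023),0]);y=np.array([0,0,-1.]);x=np.cross(y,z);Rb=R.from_matrix(np.c_[x,y,z])
c=ctrl.get_calibration("wrist")
b=book([0,136,0])
for h in (80,34): print(b,delta([b[0],b[1],h],Rb))
th=.12
P=[book([x,r*np.cos(th),24+r*np.sin(th)]) for x in(-105,105) for r in (158,114,28)]+[book([x,-158,20]) for x in(-105,105)]
print(projf(c,np.array(P)).round(0).tolist())
E
```

```text
time_s: 9.18
eef_pos: [496.6, -87.6, 148.2]
ee_rot: [0.009, -0.008, 0.707, -0.707]
force: [0.9, 0.2, -3.3]
grip_width: 0.234
time_s: 9.85
eef_pos: [465.5, 125.4, 148.2]
ee_rot: [-0.009, 0.009, -0.707, 0.707]
force: [-0.1, -0.6, -3.3]
grip_width: 0.238
[465.5 125.4 148.2] [-0.08 -0.6  -3.3 ] 0.23830682544070855
[530.87227578 136.96402959   0.        ] (array([-6.47,  6.88, -1.15]), array([-0.001, -0.   , -0.002]))
[530.87227578 136.96402959   0.        ] (array([-6.46, 11.48, -1.16]), array([-0.001, -0.   , -0.002]))
[[284.0, 248.0], [334.0, 246.0], [422.0, 240.0], [280.0, 1.0], [334.0, 2.0], [430.0, 14.0], [559.0, 231.0], [573.0, 52.0]]
```

View pics/w13.png

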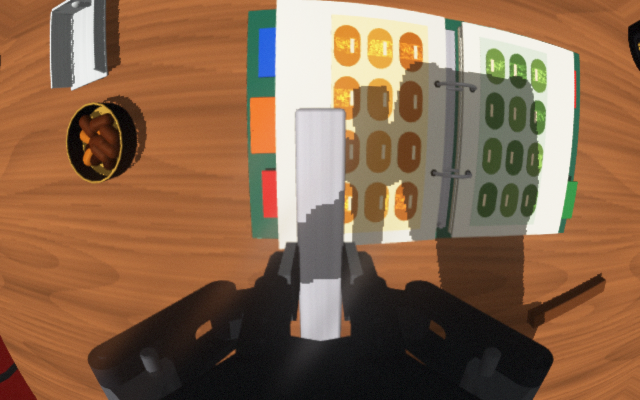

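View pics/s13.png

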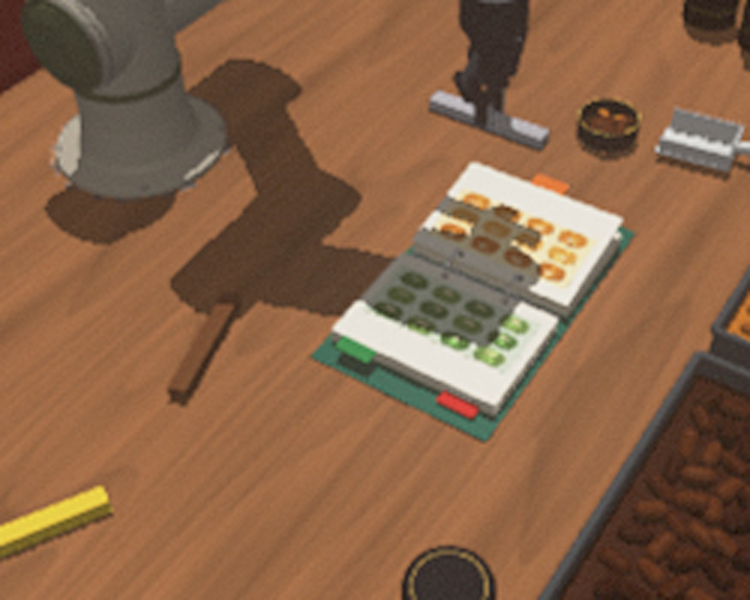

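I had the tool x sign reversed, so the bar is held clear but too near the robot. The card edge shows at column 277 and the picture edge at 331, so the margin's centre is about 3 mm further left than predicted. I'll correct both while hovering.

```bash
python3 -m inch '[-2,1.5,-0.5,0,0,0,-4.5,3.5,-1.3,0,0,0,-6.5,5.5,-1.4,0,0,0,-6.5,6.8,-1.4,0,0,0,-6.5,6.8,-1.4,0,0,0,-6.5,6.8,-1.4,0,0,0]';  python3 - <<'E'
from h import *
s=ctrl.sense();print(s["eef_pos"].round(1),s["force"].round(2),s["grip_width"])
im=ctrl.capture("wrist");cv2.imwrite("pics/w14.png",im[:,:,::-1])
c=ctrl.get_calibration("wrist")
z=np.array([np.sin(.023),-np.cos(.023),0]);y=np.array([0,0,-1.]);x=np.cross(y,z);Rb=R.from_matrix(np.c_[x,y,z])
b=book([0,136,0])
for h in (60,34): print(b,delta([b[0],b[1],h],Rb))
for th in(.08,.12,.16):
  P=[book([105,r*np.cos(th),24+r*np.sin(th)])for r in (158,114,28)]+[book([113,190,3]),book([105,-158,20]),book([40,0,45])]
  print(projf(c,np.array(P)).round(0).tolist())
E
```

```text
time_s: 10.45
eef_pos: [531.1, 139.0, 81.1]
ee_rot: [-0.008, 0.007, -0.707, 0.707]
force: [0.8, 0.8, -3.5]
grip_width: 0.234
[531.1 139.   81.1] [ 0.85  0.83 -3.47] 0.2341193941477893
[530.87227578 136.96402959   0.        ] (array([0.08, 2.22, 0.23]), array([-0.   , -0.001, -0.004]))
[530.87227578 136.96402959   0.        ] (array([0.09, 4.82, 0.22]), array([-0.   , -0.001, -0.004]))
[[289.0, 62.0], [361.0, 64.0], [481.0, 77.0], [248.0, 62.0], [625.0, 112.0], [523.0, 175.0]]
[[289.0, 60.0], [363.0, 62.0], [482.0, 77.0], [248.0, 62.0], [625.0, 112.0], [523.0, 175.0]]
[[289.0, 58.0], [365.0, 61.0], [483.0, 76.0], [248.0, 62.0], [625.0, 112.0], [523.0, 175.0]]
```

View pics/w14.png

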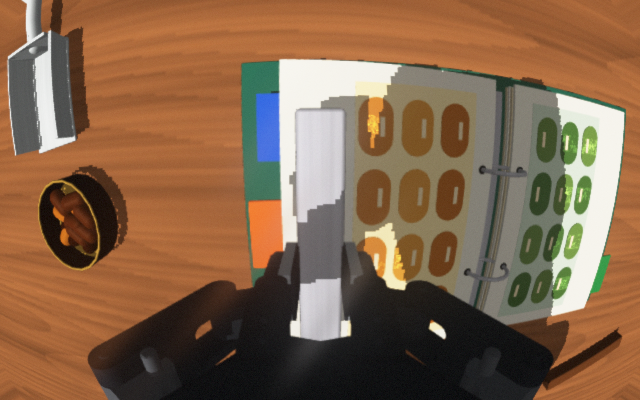

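The card's outer edge is at column 279 and the picture edge at 357, so the margin's midline is at column 318. The bar's midplane is at 320, which means it's centred, and I'll lower it straight down.

```bash
python3 -m inch '[0,1,0,0,0,0,0,2,0,0,0,0,0,2.8,0,0,0,0,0,3.4,0,0,0,0,0,3.8,0,0,0,0,0,4.2,0,0,0,0,0,4.5,0,0,0,0,0,4.5,0,0,0,0]';  python3 - <<'E'
from h import *
s=ctrl.sense();print(s["eef_pos"].round(1),s["force"].round(2),s["wrist_torque"].round(2))
im=ctrl.capture("wrist");cv2.imwrite("pics/w15.png",im[:,:,::-1])
E
```

```text
time_s: 11.17
eef_pos: [531.5, 140.0, 36.3]
ee_rot: [-0.009, 0.007, -0.707, 0.707]
force: [0.2, -0.1, -4.1]
grip_width: 0.236
[531.5 140.   36.3] [ 0.24 -0.09 -4.08] [-0.01  0.03 -0.02]
```

View pics/w15.png

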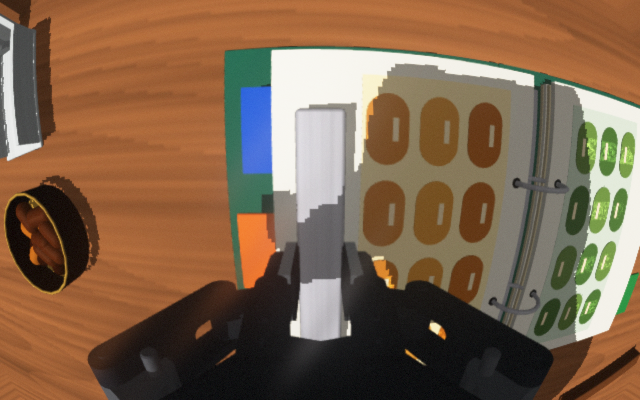

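```bash
python3 -m inch '[0,0.1,0,0,0,0,0,0.2,0,0,0,0,0,0.2,0,0,0,0,0,0.2,0,0,0,0]'; python3 -m inch '[0,0.1,0,0,0,0,0,0.2,0,0,0,0,0,0.2,0,0,0,0,0,0.2,0,0,0,0]'
```

```text
time_s: 11.55
eef_pos: [531.8, 140.0, 34.9]
ee_rot: [-0.01, 0.007, -0.707, 0.707]
force: [0.2, -0.4, -4.4]
grip_width: 0.235
time_s: 11.88
eef_pos: [531.7, 140.0, 32.8]
ee_rot: [-0.01, 0.007, -0.707, 0.707]
force: [-0.3, -0.6, -3.9]
grip_width: 0.235
```

```bash
python3 -m inch '[0,0.05,0,0,0,0,0,0.1,0,0,0,0,0,0.1,0,0,0,0,0,0.1,0,0,0,0]'; python3 -m inch '[0,0.05,0,0,0,0,0,0.1,0,0,0,0,0,0.1,0,0,0,0,0,0.1,0,0,0,0]'
```

```text
time_s: 12.22
eef_pos: [531.9, 140.0, 32.5]
ee_rot: [-0.01, 0.007, -0.707, 0.707]
force: [-3.4, -0.5, 4.9]
grip_width: 0.234
time_s: 12.55
eef_pos: [531.9, 140.0, 32.3]
ee_rot: [-0.01, 0.007, -0.707, 0.707]
force: [-7.8, -0.7, 14.6]
grip_width: 0.235
```

Contact is at TCP z = 32.5, as expected. I'll ease the load off, then release.

```bash
python3 -m inch '[0,-0.06,0,0,0,0,0,-0.12,0,0,0,0,0,-0.12,0,0,0,0]'; python3 -m inch '[0,0,0,0,0,0,0,0,0,0,0,0,0,0,0,0,0,0,0,0,0,0,0,0]' 0.1;python3 - <<'E'
from h import *
im=ctrl.capture("wrist");cv2.imwrite("pics/w16.png",im[:,:,::-1])
E
```

```text
time_s: 12.8
eef_pos: [531.8, 140.0, 32.4]
ee_rot: [-0.01, 0.007, -0.707, 0.707]
force: [-3.6, 0.1, 7.2]
grip_width: 0.233
time_s: 13.13
eef_pos: [531.8, 140.0, 31.9]
ee_rot: [-0.01, 0.007, -0.707, 0.707]
force: [0.2, -0.9, 0.5]
grip_width: 0.452
```

View pics/w16.png

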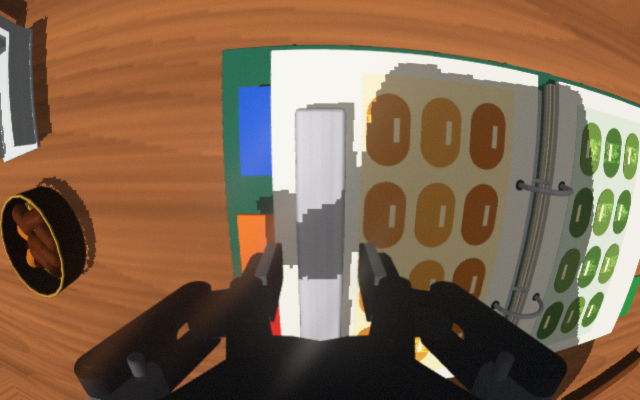

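The bar is released and stands in the margin, with columns 297–344 lying between the card edge at 271 and the picture at 362. I'll retreat upward.

```bash
python3 -m inch '[0,-1,0,0,0,0,0,-3,0,0,0,0,0,-6,0,0,0,0,0,-10,0,0,0,0,0,-14,0,0,0,0,5,-17,2,0,0,0,9,-19,6,0,0,0,9,-19,9,0,0,0]'; python3 -m inch '[0,0,4,0,0,0,0,0,8,0,0,0,0,0,12,0,0,0,0,0,16,0,0,0,0,0,16,0,0,0,0,0,16,0,0,0]';python3 - <<'E'
from h import *
print(ctrl.sense()["eef_pos"])
for n,sl in(("scene",np.s_[100:300,170:420]),("top",np.s_[110:285,150:480])):
    im=ctrl.capture(n);cv2.imwrite(f"pics/{n}17.png",cv2.resize(im[sl][:,:,::-1],None,fx=2.4 if n=="top" else 3,fy=2.4 if n=="top" else 3,interpolation=cv2.INTER_CUBIC))
im=ctrl.capture("wrist");cv2.imwrite("pics/w17.png",im[:,:,::-1])
E
```

```text
time_s: 13.85
eef_pos: [448.9, 64.8, 219.9]
ee_rot: [-0.012, 0.007, -0.707, 0.707]
force: [1.1, -1.2, 0.7]
grip_width: 0.449
time_s: 14.35
eef_pos: [454.3, -97.5, 218.0]
ee_rot: [-0.009, 0.005, -0.707, 0.707]
force: [-0.2, 1.1, 0.1]
grip_width: 0.449
[454.32786286 -97.50800105 218.02224591]
```

View pics/scene17.png

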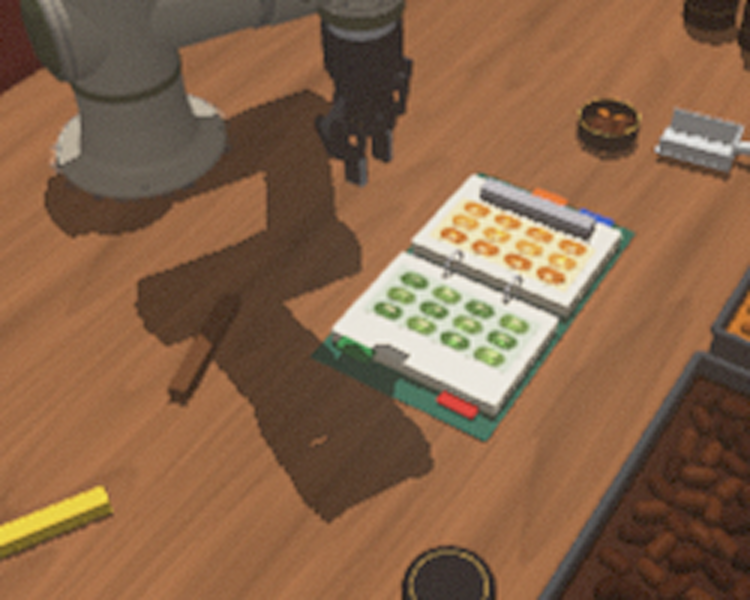

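View pics/top17.png

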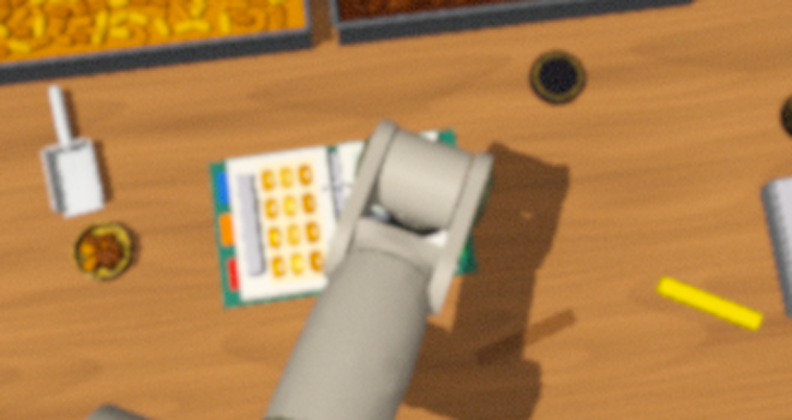

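View pics/w17.png

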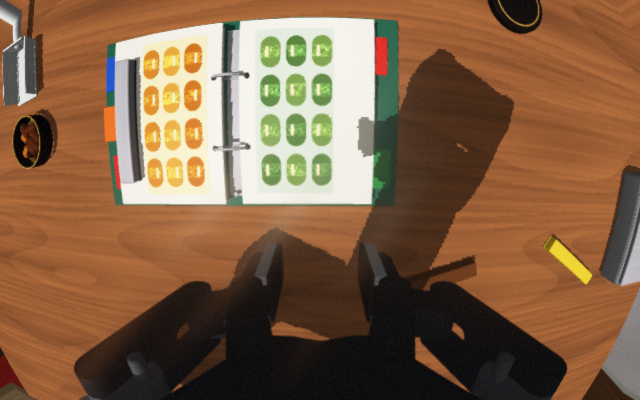

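The scene picture shows the bar along the amber card's margin at (535,208), with the orange tab level with the blue one, so the card is flat. The green-sweets card lies flat on the right. In the top view the tin (104,250), scoop (75,178) and lid (557,77) are where they started.

```bash
python3 - <<'E'
from h import *
print(ctrl.finish_job())
E
```

```text
the job is handed in; nothing more can be done
None
```

I turned the orange-tab card over across the rings, so it lies on the left with its amber side up. I then set the steel bar along its plain outer margin and handed the job in at about 14.5 s of the 54 s allowed.

**Last checks, from all three cameras after the arm had backed away:**
- **Bar:** it lies inside the margin, clear of the picture. It was lowered in small steps until it touched the card at the expected height, then released.
- **Card:** it looks flat under the bar, with the orange tab level with the blue one.
- **Green-tab card:** it is still lying flat on the right.
- **Tin, lid and scoop:** they are where they started in the pictures, and the look-alike bars were not touched.

**What did not go cleanly:**
- **Card lift:** the finger tip went in too deep and pushed the card towards the rings with up to about 27 N. I backed it off, and the force dropped to near zero for the rest of the turn.
- **Setting the bar down:** the wrist read about 15 N, so I eased the load before letting go.
- **Carrying the bar:** I had one axis sign reversed, so the bar stopped about 65 mm short. I corrected that before lowering it.
- **Margin position:** the wrist camera put the margin about 3 mm from my first estimate, and I placed the bar by the wrist picture.

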